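# Feel along a ground sickle blade

## Robot

A 7-joint arm with a two-finger parallel gripper is mounted at the origin on the work surface. World frame = base frame: x ahead of the robot, y to its left, z up, the work surface at z = 0. Lengths are in m, angles in degrees, forces in N, time in s.
With the tool pointing down it reaches from about 0.35 to 0.9 m from the base axis. Payload 7.2 kg.
Tool frame: the origin (TCP) lies between the finger pads, 19 mm behind the fingertips; this is the grasp point; y points along the fingers, x is the direction in which the jaws open and shut, and the axes are right-handed (so a half turn about y gives the same grasp; the last joint's range is limited). The gripper opens to 85 mm and grips with 20 to 120 N. Pads are 22 mm wide; open, the fingers measure 114 mm over their backs; the gripper's body (76 mm by 85 mm) begins 54 mm behind the grasp point. The pads swing forward as they close: fully open they stand 13 mm farther back than shut.
Start: joints at [-71.173, 23.554, -0.728, 91.456, 0.321, 64.991, -4.71], TCP at [0.242, 0.576, 0.25] pointing down, gripper open.
Joint ranges: [-169.25, 169.25], [-16.82, 113.86], [-84.01, 82.57], [7.8, 145.47], [-59.2, 239.2], [7.22, 106.19], [-163.78, 163.78]. Speed limits (degrees/s): [136.94, 136.94, 172.46, 172.46, 180, 180, 180].

## Interface

Orientations are given as a 3x3 rotation matrix whose columns are the frame's x, y, z axes.
In Python, from station import observe, camera, job_done gives the robot as it stands.
- The arm moves only by the tool apply_moves, never from a script. Its arguments are lists of equal length, an entry for each row: "dp": the shift along the tool's x, y, z in mm, a list of three; "delta_rot": the turn, a rotation vector about the tool's x, y, z in rad, a list of three. In form: {"dp": [[dx, dy, dz], ...], "delta_rot": [[ax, ay, az], ...]}. A call has 1 to 5 rows; each row is the pose to reach, as a shift and turn from the pose commanded when the call began, along the tool's axes at that moment; what a row does not reach only later rows make up. A row lasts 1/8 s, in which the tool goes at most 62.5 mm and 10.7 degrees, less where a joint would pass 70% of its speed; a pose out of reach is approached as far as the arm can. A call with a gripper value outside its range is refused whole. "grip" is the gripper's target within -1 to 1 (fully open at 1, half-way at 0, shut at -1), set as the call begins (left out, the last holds). The fingers move at their own pace and stop on an object; "squeeze" is the grip in N (left out, the last holds). Time passes only in rows, so rows that repeat a pose let the fingers close. It gives the time, the measured TCP pose, the force and the opening at its end, in the units of the state.
- observe(): the state, without advancing time (a new reading comes with each control period).
- camera(name): name is "scene" or "top" or "wrist"; returns a dict with "frame" (480x640x3 uint8, red, green, blue), "fx", "fy", "cx", "cy" (pixels), "T" (4x4, takes a point from camera to world coordinates); the wrist camera has in their place "T_tool_cam" (4x4, takes a point from camera to tool coordinates, whose origin is the TCP and whose axes are the tool frame's). Camera axes: x right, y down, z forward; pixel columns grow to the right and rows downward; lengths in m; the calibration is good to about 2 mm. A picture is of the moment at which its call begins: read the wrist's pose just before it. There is no depth.
- job_done(): hands the job in, once; it reports no verdict.
The state is a dict: "time_s": time; "q": joint angles; "dq": joint speeds; "joint_torque": joint torques, N m; "ee_pos": TCP position; "ee_rot": TCP orientation; "contact_force": force on the tool from outside, world axes, zero at the start; "ft_torque": the same for the moment, N m; "opening": finger opening in m.
Only numpy, scipy, OpenCV 4.12 (cv2) and the standard library are available. Lean on these libraries where they do the work, as an engineer would, in place of code of your own. Each camera call takes 0.05 s, during which the arm holds its last target. There are 200 camera calls.

## Task

Check the freshly ground sickle blade for high spots: with the fingers closed, press the fingertips lightly on the blade at the green dot and run them along the blue line to the red dot in one stroke, keeping touch all the way. The blade's rest is sprung and should give a little, but do not push it down to its stop; press only on the line. Finally lift off so that the rest springs back, and leave the whetstone, jar and handle where they are.

Things in the scene. Friction and masses are not known exactly. Their poses are not given: they have to be found in the camera images.
- part_1: Stretch 1 of 6 of the sickle blade, under the green dot, nearest the clamp, where the line starts. Origin: on the blue line, at the middle of the stretch, on the blade's upper face (53 mm above the table while not pressed); z up. 31 mm long, 34 mm wide. Keep the gripper shut and pointing down: the place touched is judged by the TCP, in plan.
- part_2: Stretch 2 of 6 of the sickle blade, second stretch. Origin: on the blue line, at the middle of the stretch, on the blade's upper face (53 mm above the table while not pressed); z up. 31 mm long, 34 mm wide. The six origins lie 31.4 mm apart along an arc of 150 mm radius; straight moves from one to the next follow the line well enough.
- part_3: Stretch 3 of 6 of the sickle blade, third stretch. Origin: on the blue line, at the middle of the stretch, on the blade's upper face (53 mm above the table while not pressed); z up. 31 mm long, 34 mm wide. All stretches sink together with the rest.
- part_4: Stretch 4 of 6 of the sickle blade, fourth stretch. Origin: on the blue line, at the middle of the stretch, on the blade's upper face (53 mm above the table while not pressed); z up. 31 mm long, 34 mm wide.
- part_5: Stretch 5 of 6 of the sickle blade, fifth stretch. Origin: on the blue line, at the middle of the stretch, on the blade's upper face (53 mm above the table while not pressed); z up. 31 mm long, 28 mm wide.
- part_6: Stretch 6 of 6 of the sickle blade, under the red dot, nearest the pointed tip, where the line ends. Origin: on the blue line, at the middle of the stretch, on the blade's upper face (53 mm above the table while not pressed); z up. 31 mm long, 21 mm wide.
- rest (a joint): How far the sprung rest, with the blade clamped on it, is pressed down, in m: 0 = free at the top, 0.014 = on its stop. Moves straight down without tilting, yields from 1.5 N, then takes 0.5 N per mm (4.5 N at 6 mm); springs back when let go. 3 to 9 mm is light pressure.
- jig: Fixed green base plate under the rest, 310 x 120 x 18 mm, at any yaw; origin on the table, 15 mm from the plate's centre towards the tip; x runs from the clamp towards the tip (the clamp stands 13 mm above the blade face, 40 mm from the green dot), y towards the bulging outer side of the blade's arc.
- stone: Loose brick-red whetstone, 150 x 55 x 28 mm, lying beside the jig; origin at the centre of its underside, x along its length. Leave alone.
- jar: Loose small amber jar with steel lid, 56 mm across, 70 mm tall, standing beside the jig; origin at the centre of its underside. Leave alone.
- handle: Loose wooden handle with a brass end, 120 x 28 x 24 mm, lying beside the jig; origin at the centre of its underside, x along its length. Leave alone.

How it is judged:
By the outcome, as a careful person would: the job done as asked, in the order asked, and still so for the second after the job is handed in, with the robot touching nothing.
It also fails if it takes over 38 s, if anything falls off the work surface, if the arm or the gripper's body presses on something with over 40 N, if the wrist force passes 120 N, or if a joint passes its speed limit or range.

## Working session

There is one attempt and no reset: what is moved stays moved. The work goes in short steps, Python scripts to look and compute and a tool call to move; the robot and the scene stay as the last step left them, time stands still between calls to the robot, and variables do not carry over. Pictures are saved under pics/ and viewed, about 8 in all and at most 12, crops included, and the job is handed in when it is done.

Besides the shell and the picture viewer there is one more tool, called after "Request:" in YAML: its name, and indented under it one key for each argument. apply_moves: Moves the arm, as the interface text tells. Its arguments: {"type":"object","properties":{"dp":{"type":"array","items":{"type":"array","items":{"type":"number"}}},"delta_rot":{"type":"array","items":{"type":"array","items":{"type":"number"}}},"grip":{"type":"number"},"squeeze":{"type":"number"}},"required":["dp","delta_rot"]}

```bash
mkdir -p pics; python3 - <<'E'
from station import observe,camera
import cv2,numpy as np
o=observe();print(o)
for n in("top","scene"):
    c=camera(n);cv2.imwrite(f"pics/{n}.png",c["frame"][:,:,::-1]);np.savez(n+".npz",**c)
    print(n,c["fx"],c["cx"],c["cy"],c["T"].round(3).tolist())
E
```

```text
{'time_s': 0.0, 'q': array([-71.17146073,  23.60193098,  -0.73149604,  91.50574403,
         0.31933433,  64.99125089,  -4.70993985]), 'dq': array([ 0.07959674, -0.07702046,  0.00906991,  0.01931515,  0.00378371,
       -0.04058132,  0.09192632]), 'joint_torque': array([-3.65422384e-04, -6.00631928e+01,  6.82076700e-01, -2.99425203e+01,
        1.38812306e-02,  1.04301111e-02,  2.37614472e-05]), 'ee_pos': array([0.24136637, 0.57598193, 0.24911983]), 'ee_rot': array([[ 3.86431570e-01, -5.84524576e-04, -9.22317895e-01],
       [ 9.22316532e-01, -1.58761015e-03,  3.86432005e-01],
       [-1.69016025e-03, -9.99998569e-01, -7.43860020e-05]]), 'contact_force': array([0.40400732, 0.27507225, 0.01301325]), 'ft_torque': array([-0.01792127,  0.00322585,  0.04279599]), 'opening': 0.08557172093187707}
top 453.2598382057483 328.3719590153135 243.04934309318085 [[-0.029, -0.989, 0.145, 0.484], [-0.999, 0.026, -0.022, 0.033], [0.018, -0.146, -0.989, 0.764], [0.0, 0.0, 0.0, 1.0]]
scene 474.6339468996087 311.0199495130771 231.4210990659798 [[-0.772, 0.457, -0.441, 0.857], [0.635, 0.557, -0.535, 0.365], [0.001, -0.694, -0.72, 0.519], [0.0, 0.0, 0.0, 1.0]]
```

View pics/top.png

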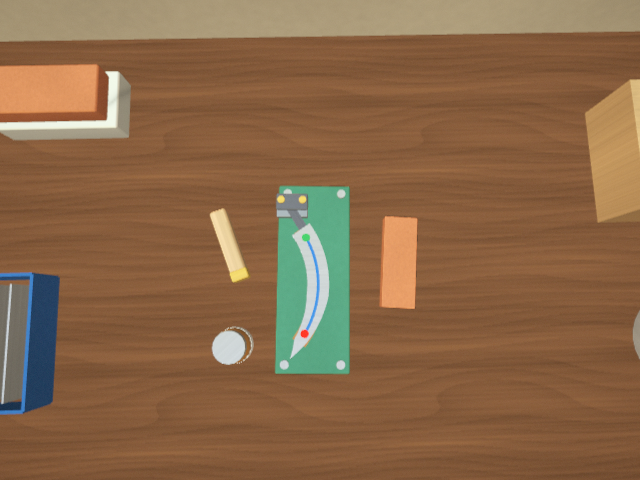

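The top view shows the green dot at about (306,238), the red dot at (305,334), and the blue arc between them bulging right. The clamp is at (292,205), the stone at (399,262), the jar at (229,347) and the handle at (229,245).

```bash
cat > h.py <<'E'
import numpy as np,cv2
def ray(c,T,uv,z):
    uv=np.atleast_2d(uv).astype(float)
    d=np.c_[(uv[:,0]-c["cx"])/c["fx"],(uv[:,1]-c["cy"])/c["fy"],np.ones(len(uv))]@T[:3,:3].T
    return T[:3,3]+d*((z-T[2,3])/d[:,2])[:,None]
def masks(f):
    h=cv2.cvtColor(f,cv2.COLOR_RGB2HSV).astype(int);H,S,V=h[...,0],h[...,1],h[...,2]
    return dict(g=(H>50)&(H<75)&(S>130)&(V>140),r=((H<6)|(H>174))&(S>200)&(V>150),b=(H>98)&(H<118)&(S>120)&(V>140))
def blob(m,near=None):
    n,l,s,c=cv2.connectedComponentsWithStats(m.astype(np.uint8))
    return sorted([(int(s[i,4]),c[i].round(1).tolist(),i) for i in range(1,n) if s[i,4]>8],reverse=True)[:4],l
def fit(P):
    A=np.c_[2*P[:,:2],np.ones(len(P))];x=np.linalg.lstsq(A,(P[:,:2]**2).sum(1),rcond=None)[0]
    return x[:2],np.sqrt(x[2]+x[:2]@x[:2])
E
python3 - <<'E'
from h import *
for n in("top","scene"):
    c=np.load(n+".npz");M=masks(c["frame"])
    for k in M:
        b,l=blob(M[k])
        print(n,k,[(a,p,ray(c,c["T"],p,.053)[0].round(4).tolist()) for a,p,i in b])
        if k=='b':
            for a,p,i in b[:2]:
                v,u=np.where(l==i);P=ray(c,c["T"],np.c_[u,v],.053);print(' fit',fit(P))
E
```

```text
top g [(38, [305.3, 237.1], [0.5987, 0.0538, 0.053])]
top r [(37, [303.8, 333.2], [0.449, 0.0594, 0.053])]
top b [(660, [23.1, 340.5], [0.4509, 0.4857, 0.053]), (203, [314.1, 285.5], [0.5217, 0.0418, 0.053])]
 fit (array([0.4482855 , 0.60818061]), np.float64(0.14340659971874462))
 fit (array([0.52821038, 0.18049613]), np.float64(0.14471193043828928))
scene g [(48, [312.2, 255.0], [0.5971, 0.0532, 0.053])]
scene r []
scene b [(193, [347.6, 224.8], [0.5241, 0.0415, 0.053])]
 fit (array([0.52654629, 0.17749475]), np.float64(0.14206175779046545))
```

View pics/scene.png

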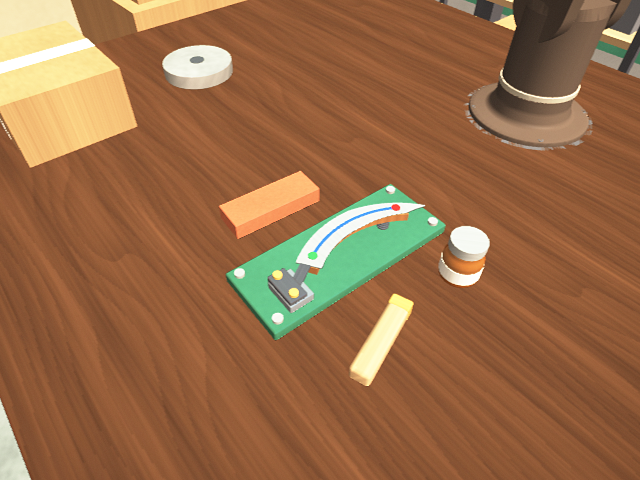

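Both views agree within 2 mm, and the dots are 150 mm apart, which matches the 157 mm arc at 150 mm radius, so the dots are the origins of parts 1 and 6. I'll move over the green dot with the gripper shutting.

Request:
apply_moves:
  dp:
    - [-23, 0, -35]
    - [-46, 0, -71]
    - [-69, 0, -106]
    - [-92, 0, -142]
    - [-115, 0, -177]
  delta_rot:
    - [0, 0, 0]
    - [0, 0, 0]
    - [0, 0, 0]
    - [0, 0, 0]
    - [0, 0, 0]
  grip: -1
  squeeze: 40

```text
time_s: 0.72
ee_pos: [0.3609, 0.4005, 0.2497]
ee_rot: [[0.386, -0.0, -0.922], [0.922, -0.0, 0.386], [-0.001, -1.0, 0.0]]
contact_force: [0.1, 0.3, -0.7]
opening: -0.0
```

Request:
apply_moves:
  dp:
    - [-23, 0, -35]
    - [-46, 0, -71]
    - [-69, 0, -106]
    - [-92, 0, -142]
    - [-115, 0, -177]
  delta_rot:
    - [0, 0, 0]
    - [0, 0, 0]
    - [0, 0, 0]
    - [0, 0, 0]
    - [0, 0, 0]

```text
time_s: 1.35
ee_pos: [0.4797, 0.2261, 0.2498]
ee_rot: [[0.386, -0.0, -0.922], [0.922, -0.0, 0.386], [-0.0, -1.0, 0.0]]
contact_force: [0.4, 0.5, 0.2]
opening: -0.0
```

Request:
apply_moves:
  dp:
    - [-23, 10, -35]
    - [-46, 20, -71]
    - [-69, 35, -106]
    - [-92, 50, -142]
    - [-114, 50, -177]
  delta_rot:
    - [0, 0, 0]
    - [0, 0, 0]
    - [0, 0, 0]
    - [0, 0, 0]
    - [0, 0, 0]

```text
time_s: 1.98
ee_pos: [0.598, 0.0527, 0.1983]
ee_rot: [[0.386, -0.003, -0.922], [0.922, -0.001, 0.386], [-0.002, -1.0, 0.003]]
contact_force: [0.4, 1.1, 0.3]
opening: -0.0002
```

Request:
apply_moves:
  dp:
    - [0, 0, 0]
    - [0, 0, 0]
    - [0, 0, 0]
  delta_rot:
    - [0, 0, 0]
    - [0, 0, 0]
    - [0, 0, 0]

```text
time_s: 2.35
ee_pos: [0.5978, 0.0553, 0.1999]
ee_rot: [[0.385, -0.0, -0.923], [0.923, 0.001, 0.385], [0.0, -1.0, 0.001]]
contact_force: [-0.1, -0.3, -0.2]
opening: -0.0004
```

```bash
python3 - <<'E'
from h import *
from station import observe,camera
o=observe();c=camera("wrist");cv2.imwrite("pics/w1.png",c["frame"][:,:,::-1])
T=np.eye(4);T[:3,:3]=o["ee_rot"];T[:3,3]=o["ee_pos"];T=T@c["T_tool_cam"]
print(o["time_s"],o["ee_pos"],o["ee_rot"].round(4).tolist(),o["opening"],o["contact_force"])
M=masks(c["frame"])
for k in M:
    b,l=blob(M[k]);print(k,[(a,p,ray(c,T,p,.053)[0].round(4).tolist()) for a,p,i in b])
    if k=='b' and b:
        v,u=np.where(l==b[0][2]);print(fit(ray(c,T,np.c_[u,v],.053)))
E
```

```text
2.35 [0.59782351 0.05534612 0.1999482 ] [[0.3848, -0.0004, -0.923], [0.923, 0.0007, 0.3848], [0.0004, -1.0, 0.0006]] -0.00041676591399625383 [-0.0774268  -0.2732559  -0.22182006]
g [(211, [313.4, 230.6], [0.5987, 0.053, 0.053])]
r []
b [(1328, [247.8, 123.2], [0.5159, 0.0415, 0.053])]
(array([0.527695  , 0.17999655]), np.float64(0.14496226250966582))
```

View pics/w1.png

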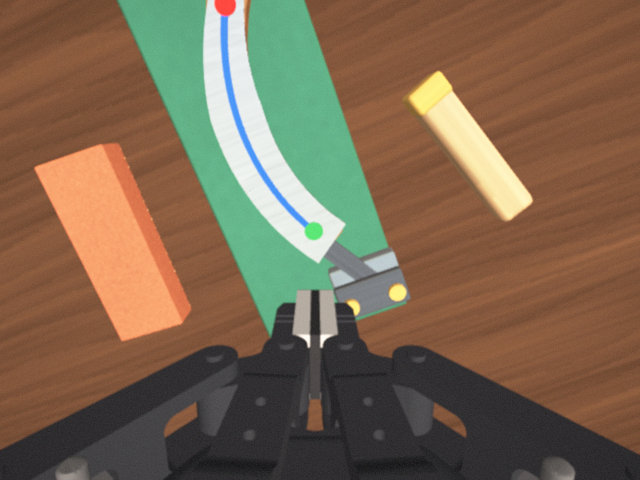

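The wrist view shows the green dot at (313,231), the red dot at (225,5) and the shut fingertips at (315,300). It gives the green dot at (0.5987, 0.053), agreeing with the other views. Next I'll work out the waypoints and descend to just above the blade.

Request:
apply_moves:
  dp:
    - [0, 30, 0]
    - [0, 60, 0]
    - [0, 90, 0]
    - [0, 115, 0]
    - [0, 115, 0]
  delta_rot:
    - [0, 0, 0]
    - [0, 0, 0]
    - [0, 0, 0]
    - [0, 0, 0]
    - [0, 0, 0]

```text
time_s: 3.02
ee_pos: [0.5968, 0.0548, 0.0835]
ee_rot: [[0.385, -0.004, -0.923], [0.923, -0.0, 0.385], [-0.002, -1.0, 0.003]]
contact_force: [-0.1, -0.1, -0.1]
opening: 0.0002
```

Request:
apply_moves:
  dp:
    - [0, 0, 0]
  delta_rot:
    - [0, 0, 0]

```text
time_s: 3.15
ee_pos: [0.5988, 0.0545, 0.086]
ee_rot: [[0.386, 0.001, -0.923], [0.923, 0.0, 0.386], [0.001, -1.0, -0.001]]
contact_force: [0.5, -0.5, 0.5]
opening: -0.0002
```

```bash
python3 - <<'E'
from h import *
from station import observe
o=observe();print(o["ee_pos"],o["contact_force"],o["time_s"])
g=np.array([.5985,.0533]);r=np.array([.449,.0594]);d=(r-g)/np.linalg.norm(r-g)
n=np.array([-d[1],d[0]]);n*=np.sign(n[1]);C=(g+r)/2+n*.1299;print("C",C)
a0=np.arctan2(*(g-C)[::-1]);a1=np.arctan2(*(r-C)[::-1]);print(np.degrees([a0,a1]))
X=np.array([.3864,.9223]);Z=np.array([-.9223,.3864])
for t in np.linspace(0,1,11):
    a=a0+(a1-a0)*t;p=C+.15*np.array([np.cos(a),np.sin(a)]);q=(p-g)*1000
    print(round(t*5+1,1),p.round(4),"X %.1f Z %.1f"%(q@X,q@Z))
E
```

```text
[0.59884624 0.05445885 0.08603131] [ 0.47687869 -0.48736186  0.52946949] 3.15
C [0.52904586 0.186142  ]
[ -62.39796138 -122.27508866]
1.0 [0.5985 0.0532] X -0.1 Z -0.1
1.5 [0.5843 0.0467] X -11.6 Z 10.5
2.0 [0.5695 0.0417] X -21.9 Z 22.3
2.5 [0.5542 0.0383] X -31.0 Z 35.1
3.0 [0.5386 0.0364] X -38.7 Z 48.7
3.5 [0.5229 0.0363] X -44.9 Z 63.1
4.0 [0.5073 0.0377] X -49.6 Z 78.1
4.5 [0.492  0.0408] X -52.7 Z 93.4
5.0 [0.477  0.0455] X -54.2 Z 109.0
5.5 [0.4626 0.0517] X -54.0 Z 124.7
6.0 [0.4489 0.0593] X -52.2 Z 140.3
```

Request:
apply_moves:
  dp:
    - [-1, 5, 0]
    - [-1, 10, 0]
    - [-1, 13, 0]
    - [-1, 16, 0]
    - [-1, 17, 0]
  delta_rot:
    - [0, 0, 0]
    - [0, 0, 0]
    - [0, 0, 0]
    - [0, 0, 0]
    - [0, 0, 0]

```text
time_s: 3.78
ee_pos: [0.598, 0.053, 0.068]
ee_rot: [[0.387, -0.0, -0.922], [0.922, 0.0, 0.387], [0.0, -1.0, 0.0]]
contact_force: [-1.8, -0.2, 3.2]
opening: -0.0002
```

Request:
apply_moves:
  dp:
    - [0, 0, 0]
  delta_rot:
    - [0, 0, 0]

```text
time_s: 3.9
ee_pos: [0.598, 0.053, 0.0681]
ee_rot: [[0.387, -0.0, -0.922], [0.922, 0.0, 0.387], [0.0, -1.0, 0.0]]
contact_force: [-1.4, -0.5, 3.2]
opening: 0.0002
```

Contact force is 3.2 N at the green dot. I'll press about 2.5 mm more and begin the stroke.

Request:
apply_moves:
  dp:
    - [0, 1.5, 0]
    - [0, 2.5, 0]
    - [0, 2.5, 0]
  delta_rot:
    - [0, 0, 0]
    - [0, 0, 0]
    - [0, 0, 0]

```text
time_s: 4.28
ee_pos: [0.598, 0.053, 0.0655]
ee_rot: [[0.386, 0.0, -0.922], [0.922, 0.0, 0.386], [0.0, -1.0, -0.0]]
contact_force: [-1.0, -1.2, 4.6]
opening: 0.0
```

Request:
apply_moves:
  dp:
    - [-2.4, 0, 2.1]
    - [-4.7, 0, 4.2]
    - [-7, 0, 6.3]
    - [-9.3, 0, 8.4]
    - [-11.5, 0, 10.6]
  delta_rot:
    - [0, 0, 0]
    - [0, 0, 0]
    - [0, 0, 0]
    - [0, 0, 0]
    - [0, 0, 0]

```text
time_s: 4.9
ee_pos: [0.5839, 0.0464, 0.0657]
ee_rot: [[0.387, 0.001, -0.922], [0.922, 0.0, 0.387], [0.0, -1.0, -0.001]]
contact_force: [2.9, 1.8, 4.7]
opening: -0.0002
```

On track at (0.5839, 0.0464) against the planned (0.5843, 0.0467), with 4.7 N.

Request:
apply_moves:
  dp:
    - [-2.1, 0, 2.3]
    - [-4.2, 0, 4.7]
    - [-6.3, 0, 7]
    - [-8.3, 0, 9.4]
    - [-10.3, 0, 11.8]
  delta_rot:
    - [0, 0, 0]
    - [0, 0, 0]
    - [0, 0, 0]
    - [0, 0, 0]
    - [0, 0, 0]

```text
time_s: 5.52
ee_pos: [0.5687, 0.0415, 0.0655]
ee_rot: [[0.386, 0.0, -0.922], [0.922, 0.0, 0.386], [0.0, -1.0, -0.0]]
contact_force: [3.0, 1.0, 5.1]
opening: -0.0001
```

Request:
apply_moves:
  dp:
    - [-1.9, 0, 2.5]
    - [-3.7, 0, 5.1]
    - [-5.5, 0, 7.6]
    - [-7.3, 0, 10.2]
    - [-9.1, 0, 12.8]
  delta_rot:
    - [0, 0, 0]
    - [0, 0, 0]
    - [0, 0, 0]
    - [0, 0, 0]
    - [0, 0, 0]

```text
time_s: 6.15
ee_pos: [0.5533, 0.0381, 0.0655]
ee_rot: [[0.387, -0.0, -0.922], [0.922, -0.0, 0.387], [-0.0, -1.0, 0.0]]
contact_force: [4.0, 0.7, 4.3]
opening: -0.0001
```

Request:
apply_moves:
  dp:
    - [-1.6, 0, 2.7]
    - [-3.2, 0, 5.4]
    - [-4.7, 0, 8.1]
    - [-6.2, 0, 10.9]
    - [-7.7, 0, 13.6]
  delta_rot:
    - [0, 0, 0]
    - [0, 0, 0]
    - [0, 0, 0]
    - [0, 0, 0]
    - [0, 0, 0]

```text
time_s: 6.78
ee_pos: [0.5378, 0.0362, 0.0655]
ee_rot: [[0.387, -0.0, -0.922], [0.922, 0.0, 0.387], [-0.0, -1.0, 0.0]]
contact_force: [3.3, 0.5, 4.5]
opening: -0.0001
```

Request:
apply_moves:
  dp:
    - [-1.3, 0, 2.8]
    - [-2.6, 0, 5.7]
    - [-3.8, 0, 8.6]
    - [-5, 0, 11.5]
    - [-6.2, 0, 14.4]
  delta_rot:
    - [0, 0, 0]
    - [0, 0, 0]
    - [0, 0, 0]
    - [0, 0, 0]
    - [0, 0, 0]

```text
time_s: 7.4
ee_pos: [0.5221, 0.0361, 0.0655]
ee_rot: [[0.386, -0.0, -0.922], [0.922, -0.0, 0.386], [-0.0, -1.0, 0.0]]
contact_force: [3.6, 0.6, 5.8]
opening: -0.0
```

Request:
apply_moves:
  dp:
    - [-1, 0, 3]
    - [-2, 0, 6]
    - [-2.9, 0, 9]
    - [-3.8, 0, 12]
    - [-4.7, 0, 15]
  delta_rot:
    - [0, 0, 0]
    - [0, 0, 0]
    - [0, 0, 0]
    - [0, 0, 0]
    - [0, 0, 0]

```text
time_s: 8.02
ee_pos: [0.5065, 0.0376, 0.0655]
ee_rot: [[0.386, -0.0, -0.922], [0.922, 0.0, 0.386], [-0.0, -1.0, 0.0]]
contact_force: [3.3, -0.6, 4.3]
opening: 0.0002
```

Request:
apply_moves:
  dp:
    - [-0.7, 0, 3]
    - [-1.3, 0, 6.1]
    - [-2, 0, 9.2]
    - [-2.6, 0, 12.2]
    - [-3.1, 0, 15.3]
  delta_rot:
    - [0, 0, 0]
    - [0, 0, 0]
    - [0, 0, 0]
    - [0, 0, 0]
    - [0, 0, 0]

```text
time_s: 8.65
ee_pos: [0.4912, 0.0406, 0.0655]
ee_rot: [[0.386, -0.0, -0.922], [0.922, -0.0, 0.386], [-0.0, -1.0, 0.0]]
contact_force: [3.8, -0.6, 3.8]
opening: -0.0003
```

Request:
apply_moves:
  dp:
    - [-0.4, 0, 3.1]
    - [-0.7, 0, 6.2]
    - [-1, 0, 9.4]
    - [-1.3, 0, 12.5]
    - [-1.5, 0, 15.6]
  delta_rot:
    - [0, 0, 0]
    - [0, 0, 0]
    - [0, 0, 0]
    - [0, 0, 0]
    - [0, 0, 0]

```text
time_s: 9.28
ee_pos: [0.4762, 0.0453, 0.0654]
ee_rot: [[0.386, -0.0, -0.922], [0.922, -0.0, 0.386], [-0.0, -1.0, 0.0]]
contact_force: [3.1, -0.6, 3.9]
opening: 0.0003
```

Request:
apply_moves:
  dp:
    - [0, 0, 3.1]
    - [0, 0, 6.3]
    - [0, 0, 9.4]
    - [0.1, 0, 12.6]
    - [0.2, 0, 15.7]
  delta_rot:
    - [0, 0, 0]
    - [0, 0, 0]
    - [0, 0, 0]
    - [0, 0, 0]
    - [0, 0, 0]

```text
time_s: 9.9
ee_pos: [0.4618, 0.0516, 0.0655]
ee_rot: [[0.386, -0.0, -0.922], [0.922, -0.0, 0.386], [-0.0, -1.0, 0.0]]
contact_force: [3.3, -1.1, 4.5]
opening: 0.0001
```

Request:
apply_moves:
  dp:
    - [0.3, 0, 3.1]
    - [0.6, 0, 6.2]
    - [1, 0, 9.4]
    - [1.4, 0, 12.5]
    - [1.8, 0, 15.4]
  delta_rot:
    - [0, 0, 0]
    - [0, 0, 0]
    - [0, 0, 0]
    - [0, 0, 0]
    - [0, 0, 0]

```text
time_s: 10.52
ee_pos: [0.4483, 0.0593, 0.0655]
ee_rot: [[0.386, -0.0, -0.922], [0.922, 0.0, 0.386], [-0.0, -1.0, 0.0]]
contact_force: [3.9, -1.3, 3.8]
opening: 0.0003
```

Request:
apply_moves:
  dp:
    - [0, 0, 0]
  delta_rot:
    - [0, 0, 0]

```text
time_s: 10.65
ee_pos: [0.448, 0.0594, 0.0654]
ee_rot: [[0.386, -0.001, -0.922], [0.922, 0.0, 0.386], [-0.0, -1.0, 0.001]]
contact_force: [1.2, -1.2, 5.2]
opening: 0.0003
```

At the red dot and still in touch. I'll lift straight up and take a picture.

Request:
apply_moves:
  dp:
    - [0, -5, 0]
    - [0, -15, 0]
    - [0, -40, 0]
    - [0, -80, 0]
    - [0, -120, 0]
  delta_rot:
    - [0, 0, 0]
    - [0, 0, 0]
    - [0, 0, 0]
    - [0, 0, 0]
    - [0, 0, 0]

```text
time_s: 11.28
ee_pos: [0.4473, 0.0589, 0.1866]
ee_rot: [[0.386, -0.002, -0.922], [0.922, -0.001, 0.386], [-0.001, -1.0, 0.002]]
contact_force: [1.6, 0.8, -0.6]
opening: 0.0001
```

Request:
apply_moves:
  dp:
    - [0, 0, 0]
    - [0, 0, 0]
    - [0, 0, 0]
    - [0, 0, 0]
  delta_rot:
    - [0, 0, 0]
    - [0, 0, 0]
    - [0, 0, 0]
    - [0, 0, 0]

```text
time_s: 11.78
ee_pos: [0.448, 0.059, 0.1846]
ee_rot: [[0.386, -0.002, -0.922], [0.922, -0.001, 0.386], [-0.001, -1.0, 0.001]]
contact_force: [-0.1, -0.1, -0.1]
opening: -0.0002
```

```bash
python3 - <<'E'
from h import *
from station import observe,camera
o=observe();c=camera("wrist")
T=np.eye(4);T[:3,:3]=o["ee_rot"];T[:3,3]=o["ee_pos"];T=T@c["T_tool_cam"]
print(o["time_s"],o["ee_pos"],o["contact_force"])
b,l=blob(masks(c["frame"])['r']);print([(a,p,ray(c,T,p,.053)[0].round(4)) for a,p,i in b])
s=camera("scene");cv2.imwrite("pics/end.png",s["frame"][:,:,::-1])
print(blob(masks(s["frame"])['g'])[0])
s0=np.load("scene.npz")["frame"]
d=np.abs(s["frame"].astype(int)-s0).max(2)>40
for n,(u0,v0,u1,v1) in dict(stone=(215,170,322,238),jar=(435,225,495,285),handle=(345,290,418,388)).items(): print(n,d[v0:v1,u0:u1].mean())
E
```

```text
11.775 [0.44795172 0.0590309  0.18463602] [-0.05732422 -0.12863241 -0.0555805 ]
[]
[(49, [312.1, 255.0], 52)]
stone 0.0
jar 0.0
handle 0.0
```

View pics/end.png

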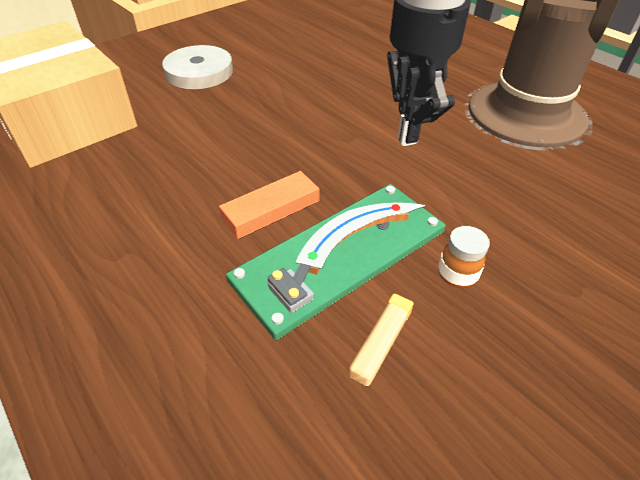

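The scene view shows the fingers clear of the blade, and the green dot back at (312,255), where it was before. The stone, jar and handle have not moved, so I'll hand in.

```bash
python3 -c "
from station import job_done;print(job_done())
from h import *;c=np.load('scene.npz');print(ray(c,c['T'],[396,208],.053))"
```

```text
the job is handed in; nothing more can be done
None
[[0.44764219 0.06050984 0.053     ]]
```

I ran the shut fingertips along the blue line from the green dot to the red dot in one stroke, then lifted off and handed the job in at about 12 s.

- **Path:** the readings stayed within about 1 mm of the planned line. The stroke ended at (0.448, 0.059). The red dot measures (0.449, 0.059) from the top view and (0.448, 0.061) from the scene view.
- **Pressure:** the fingers read 3.8–5.8 N upward at every check along the stroke. The TCP height held at about 65.5 mm, which means the rest sank about 6.5 mm, within the light range and well short of its stop.
- **After lifting:** the contact force read about 0 N. In the scene view the green dot was back within 0.1 pixel of where it started, so the rest had sprung back. The areas around the stone, jar and handle showed no change.

One check failed: the wrist-camera look for the red dot after lift-off found nothing. I relied on the other two views for its position.

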